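Brush out the vase, then hold the self-closing drawer open at its mark

ROBOT

A 6-joint arm with a two-finger parallel gripper is mounted at the origin on the work surface. World frame = base frame: x ahead of the robot, y to its left, z up, the work surface at z = 0. Lengths are in mm, angles in rad, forces in N, time in s.
With the tool pointing down it reaches from about 350 to 875 mm from the base axis. Payload 4.2 kg.
Tool frame: the origin (TCP) lies between the finger pads; the fingertips stand 25 mm ahead of it and the grasp point (between the pads) lies 6 mm ahead of it; z points along the fingers, y is the line along which they close (so a half turn about z gives the same grasp; the last joint's range is limited). The gripper opens to 85 mm and grips with 20 to 120 N. Pads are 22 mm wide; open, the fingers measure 114 mm over their backs; the gripper's body (76 mm by 85 mm) begins 54 mm behind the grasp point. The pads swing forward as they close: fully open they stand 13 mm farther back than shut.
Start: joints at [1.54, 0.385, 0.008, 0, -1.194, -0.259], TCP at [178.568, 598.926, 256.312] pointing down, gripper open.
Joint ranges: [-3.14, 3.14], [-1.21, 2.06], [-1.07, 1.41], [-3.16, 2.05], [-2.99, -0.16], [-3.1, 3.1]. Speed limits (rad/s): [2.79, 2.79, 3.14, 3.14, 3.14, 3.14].

INTERFACE

Orientations are given as a unit quaternion [x, y, z, w].
In Python, from bench import arm gives the robot as it stands.
- The arm moves only by the shell command python3 -m pendant 'ROWS'. ROWS is JSON, a list of rows, each a list of 7 numbers: the shift along the tool's x, y, z in m, then the turn, a rotation vector about the tool's x, y, z in degrees, then the finger opening in m, from 0 to 0.0854. In form: [[x, y, z, wx, wy, wz, fingers], ...]. A call has 1 to 12 rows; each row shifts and turns the commanded pose from where the row before left it, along the tool's axes as they then stand; what a row does not reach is not made up. A row lasts 1/10 s, in which the tool goes at most 50 mm and 8.59 degrees, less where a joint would pass 70% of its speed; a pose out of reach is approached as far as the arm can. A call is refused whole if a number of a shift passes 0.05 or a number of a turn 8.59, either way. A call with a gripper value outside its range is refused whole. The fingers move at their own pace and stop on an object; the grip force is fixed at half the most. Time passes only in rows, so rows that do not move let the fingers close. It gives the time, the measured TCP pose, the force, the opening and the grip force at its end, in the units of the state.
- arm.read_state(): the state, without advancing time (a new reading comes with each control period).
- arm.get_image(name): name is "scene" or "top"; returns a dict with "image" (384x512x3 uint8, red, green, blue), "fx", "fy", "cx", "cy" (pixels), "k1" (the pictures are not rectified: a ray, as slopes to the right and down, at radius r is drawn at 1 + k1 r^2 times it, then the intrinsics apply), "xyz" and "rotation" of the camera in the world. Camera axes: x right, y down, z forward; pixel columns grow to the right and rows downward; lengths in mm; the calibration is good to about 2 mm. A picture is of the moment at which its call begins. There is no depth.
- arm.job_done(): hands the job in; it is judged then, once.
The state is a dict: "clock": time; "joints": joint angles; "joint_vel": joint speeds; "joint_efforts": joint torques, N m; "position": TCP position; "ee_rot": TCP orientation; "contact_force": force on the tool from outside, world axes, zero at the start; "wrist_torque": the same for the moment, N m; "gripper_width": finger opening in mm; "grasp_force": force on a finger pad.
Only numpy, scipy, OpenCV 4.12 (cv2) and the standard library are available. Lean on these libraries where they do the work, as an engineer would, in place of code of your own. Each camera call takes 0.05 s, during which the arm holds its last target. There are 200 camera calls.

TASK

Take the bottle brush out of its steel stand, brush out the inside of the blue vase by running the brush down to the bottom and up until the bristles reach the rim, twice, and hang the brush back in its stand by its collar. Only then pull the self-closing drawer out until its front panel stands right over the brass strip on the board, and keep it there so that I can put the vase away: finish while still holding the drawer, do not let go. Leave the vase standing upright where it is and do not disturb the candlestick, bowl or jar.

Things in the scene. Friction and masses are not known exactly. Their poses are not given: they have to be found in the camera images.
- brush: bottle brush, 187 mm long, upright in the stand, bristles down. Origin: lower tip of the bristles; z runs up the brush. From the tip: pale stiff bristle head 0 to 50 mm (28 mm wide), steel stem 8 mm thick to 110 mm, black collar disc 60 mm wide from 110 to 115 mm, round wooden handle 22 mm thick from 115 to 187 mm (thinner at its very top). About 90 g
- brush_grip (a point): point on the brush's axis in the middle of its wooden handle, 160 mm above the tip
- stand: round steel brush stand, fixed to the counter: upright tube 56 mm outside, 44 mm inside diameter, 120 mm tall, open at the top, on an 84 mm foot. Origin: centre of its underside. The brush hangs in it with its collar resting on the tube's rim, so its tip is then 10 mm above the counter
- vase: blue ceramic open vase, loose, about 450 g, 100 mm tall, 78 mm outside diameter in its upper half (66 mm at the foot), wall 4 mm, inner floor 6 mm above its underside; inside it is 58 mm wide at the floor and 70 mm wide at the mouth. Origin: centre of its underside, z up
- vase_rim (a point): centre of the vase's mouth, 100 mm above its underside
- chest: white counter-top chest with a brown wooden top, fixed: 220 mm deep (its x), 220 mm wide, 144 mm tall, one drawer in its front, which faces the chest's -x. It stands on a dark wooden board 8 mm thick and 250 mm wide that reaches 160 mm out in front of it. Origin: centre of the chest's underside (counter level)
- drawer (a joint): drawer travel in m: 0 closed, growing as it is pulled out along the chest's -x, up to 0.17. A spring always pulls it shut with about 3 N when closed and 8 N at 0.12 m; it runs shut if let go
- drawer_bar (a point): centre of the drawer's brass bar handle: a level round bar 12 mm thick, 110 mm long (along the chest's y), 102 mm above the counter, its axis 41 mm in front of the panel's front face (50 mm before its mid-plane), open space behind it, a leg to the panel at either end. The panel's top edge is 124 mm above the counter, the chest's top 144 mm. Its x axis is the chest's x, into the chest
- drawer_panel (a point): middle of the drawer front panel's lower edge, halfway through the panel's thickness of 18 mm; moves with the drawer
- mark: brass strip, 20 mm wide (its x, along the chest's x) and 250 mm long, lying across the wooden board in front of the drawer; fixed, its distance from the chest differs each time. Origin: centre of the strip. The drawer is at the mark when its panel is straight over the strip: a travel of 90 to 130 mm
- candlestick: brass candlestick, loose, 120 mm tall, 70 mm foot. Origin: centre of its underside. Leave alone
- bowl: white ceramic bowl, loose, 100 mm wide, 50 mm tall. Origin: centre of its underside. Leave alone
- jar: green glass jar with a brass cap, loose, 60 mm wide, 85 mm tall. Origin: centre of its underside. Leave alone
Not all that is in view belongs to the job. Of the things like the brush, leave any that is green; of the rest the smaller one is meant.

How it is judged (in metres and radians):
On the way, in this order (a step that is already met when the one before it is completed fails the run):
1. the brush tip is within 15 mm of the vase's inner floor (horizontal distance between brush and vase below 0.03 m and z of brush in the frame of vase below 0.021 m), for 0.05 s.
2. the brush is drawn up inside the vase until its bristles reach the rim (tip 45 to 100 mm above the vase's underside) (horizontal distance between brush and vase below 0.03 m and z of brush in the frame of vase between 0.045 and 0.1 m), for 0.05 s.
3. down to the floor a second time (all of step 1), for 0.05 s.
4. up to the rim a second time (all of step 2), for 0.05 s.
5. the brush hangs in its stand by its collar, let go, with the drawer still shut (horizontal distance between brush and stand below 0.012 m and z of brush in the frame of stand between 0.006 and 0.016 m and angle between brush's own z axis and vertical below 0.12 rad and contact force between brush and the fingers below 0.1 N and value of joint drawer below 0.01 m), for 0.2 s.
6. the drawer is held by the fingers with its panel over the strip (x of drawer_panel in the frame of mark between -0.01 and 0.01 m and velocity of joint drawer between -0.02 and 0.02 m/s and contact force between the fingers and chest above 1.5 N), for 0.5 s.
At the end, for the whole second after the job is handed in: Drawer panel within 10 mm of the brass strip's middle, at rest, held by the fingers (over 1.5 N); brush hanging upright in its stand by its collar, not touched; vase upright within 40 mm of its start; candlestick, bowl and jar within 25 mm of theirs (all of step 6 and horizontal distance between brush and stand below 0.012 m and z of brush in the frame of stand between 0.006 and 0.016 m and angle between brush's own z axis and vertical below 0.12 rad and contact force between brush and the fingers below 0.1 N and angle between vase's own z axis and vertical below 0.1 rad and distance of vase from where it was at the start of the episode below 0.04 m and distance of each of candlestick, bowl, jar from where it was at the start of the episode below 0.025 m); the arm keeps its last pose, push and grip.
It fails at once if the vase is tipped over 0.4 rad (angle between vase's own z axis and vertical above 0.4 rad).
It fails at once if a bystander is knocked over or pushed more than 25 mm (distance of any of candlestick, bowl, jar from where it was at the start of the episode above 0.025 m or angle between any of candlestick, bowl, jar's own z axis and vertical above 0.5 rad).
It fails at once if the drawer is pulled more than 10 mm open before the brush hangs in its stand (value of joint drawer above 0.01 m and (horizontal distance between brush and stand above 0.012 m or z of brush in the frame of stand above 0.02 m)).
It also fails if it takes over 54 s, if anything falls off the work surface, if the arm or the gripper's body presses on something with over 40 N, if the wrist force passes 120 N, or if a joint passes its speed limit or range.

## Working session

There is one attempt and no reset: what is moved stays moved. The work goes in short steps, Python scripts to look and compute and a shell command to move; the robot and the scene stay as the last step left them, time stands still between calls to the robot, and variables do not carry over. Pictures are saved under pics/ and viewed, at most 10 in all, crops included, and the job is handed in when it is done.

```bash
mkdir -p pics
python3 - <<'E'
from bench import arm
import cv2,pickle
d={}
for n in("scene","top"):
    c=arm.get_image(n);d[n]=c
    cv2.imwrite(f"pics/{n}0.png",c["image"][:,:,::-1])
    print(n,{k:v for k,v in c.items() if k!="image"})
pickle.dump(d,open("c0.pkl","wb"))
print(arm.read_state())
E
```

```text
scene {'fx': 469.5421587140646, 'fy': 469.5421587140646, 'cx': 257.890679726709, 'cy': 194.34403112324614, 'k1': -0.18967123337376596, 'xyz': array([1021.84845606,  597.8990818 ,  876.04433498]), 'rotation': array([ 0.30461875,  0.86901936, -0.37114809, -0.11942308])}
top {'fx': 428.97171233238487, 'fy': 428.97171233238487, 'cx': 258.95104526466855, 'cy': 190.19923457795585, 'k1': -0.12710189644646833, 'xyz': array([ 386.07110988,  -17.21030315, 1092.53536876]), 'rotation': array([ 0.70500778, -0.70306408,  0.05164087, -0.07744774])}
{'clock': 0.1, 'joints': array([ 1.53959730e+00,  3.85454896e-01,  6.78458062e-03, -3.97914955e-04,
       -1.19397368e+00, -2.58577989e-01]), 'joint_vel': array([ 0.00163447, -0.00136869,  0.00315126,  0.00069124, -0.00205862,
       -0.00012421]), 'joint_efforts': array([-6.36718778e-04, -3.93321884e+01,  1.88930207e+01,  4.19796690e+00,
       -2.58904918e-03,  1.60295755e-06]), 'position': array([178.45574667, 598.50708939, 255.36001086]), 'ee_rot': array([ 9.89510972e-01, -1.44454656e-01, -7.89329263e-05,  9.38847055e-04]), 'contact_force': array([-0.05328819, -0.18179883, -0.03811002]), 'wrist_torque': array([-0.05359165,  0.03082996,  0.02581073]), 'grasp_force': 0.0, 'gripper_width': 85.23795463605566}
```

View pics/scene0.png

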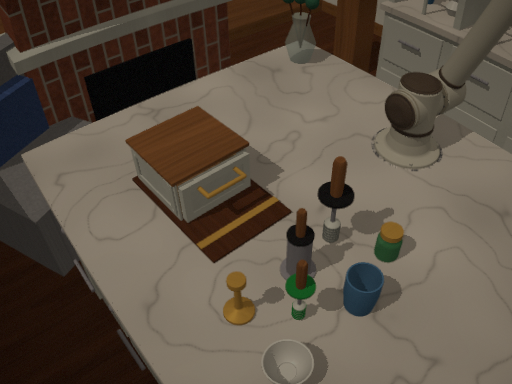

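View pics/top0.png

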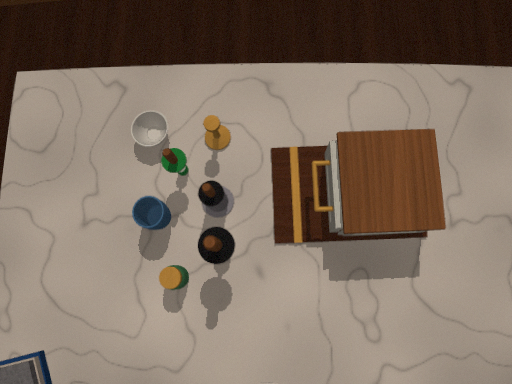

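The scene view shows the steel stand with the smaller black-collared brush at about (300,250), a larger one at (335,200) and a green one at (300,290). The vase is at (361,289) and the chest at (190,160). In the top view the brush is at (210,193), the vase mouth at (150,211), the brass strip at (296,195) and the drawer bar at (317,187). I'll enlarge both to get accurate pixels.

```bash
cat > h.py <<'E'
import numpy as np,cv2
from scipy.spatial.transform import Rotation as R
def KD(c): return np.array([[c["fx"],0,c["cx"]],[0,c["fy"],c["cy"]],[0,0,1.]]),np.array([c["k1"],0,0,0,0.])
def ray(c,p):
    K,D=KD(c);n=cv2.undistortPoints(np.array([[p]],float),K,D)[0,0]
    d=R.from_quat(c["rotation"]).apply([n[0],n[1],1]);return np.array(c["xyz"]),d/np.linalg.norm(d)
def tri(c1,p1,c2,p2):
    o1,d1=ray(c1,p1);o2,d2=ray(c2,p2)
    t=np.linalg.lstsq(np.c_[d1,-d2],o2-o1,rcond=None)[0]
    a,b=o1+t[0]*d1,o2+t[1]*d2;return (a+b)/2,np.linalg.norm(a-b)
def plane(c,p,z):
    o,d=ray(c,p);return o+d*(z-o[2])/d[2]
def proj(c,X):
    K,D=KD(c);r=R.from_quat(c["rotation"]).inv();X=np.atleast_2d(X).astype(float)
    return cv2.projectPoints(r.apply(X-c["xyz"]),np.zeros(3),np.zeros(3),K,D)[0][:,0]
E
python3 - <<'E'
import pickle,cv2
d=pickle.load(open("c0.pkl","rb"))
a=d["scene"]["image"][150:345,180:400,::-1];cv2.imwrite("pics/s1.png",cv2.resize(a,None,fx=3,fy=3,interpolation=cv2.INTER_CUBIC))
a=d["top"]["image"][100:290,120:350,::-1];cv2.imwrite("pics/t1.png",cv2.resize(a,None,fx=3,fy=3,interpolation=cv2.INTER_CUBIC))
E
```

```text
(no output)
```

View pics/s1.png

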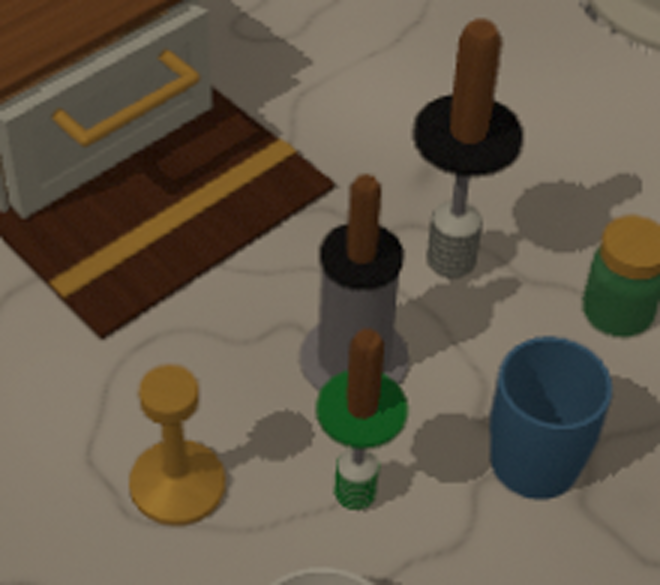

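View pics/t1.png

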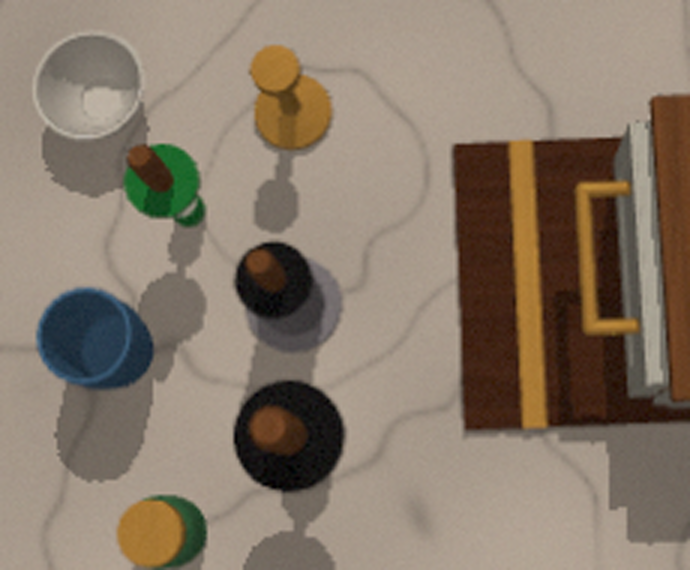

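Run:
```python
import pickle,numpy as np
from h import *
d=pickle.load(open("c0.pkl","rb"));S,T=d["scene"],d["top"]
f=lambda p,o:((p[0]+.5)/3-.5+o[0],(p[1]+.5)/3-.5+o[1])
s=lambda *p:f(p,(180,150)); t=lambda *p:f(p,(120,100))
P={"collar":((361,256),(275,279)),"handletop":((366,185),(258,260)),"vrim":((553,382),(84.5,337)),
"barL":((83,139),(583,187)),"barR":((195,77),(592,327)),"stripL":((62,289),(521,142)),"stripR":((286,148),(535,427)),
"bigcollar":((468,135),(289,435)),"greencollar":((362,409),(163,181)),"bigtop":((482,27),(266,424)),"jarcap":((634,246),(151,533)),"candletop":((168,394),(275,69))}
for k,(a,b) in P.items():
    X,e=tri(S,s(*a),T,t(*b));print(k,X.round(1),round(e,1))
for k,p,z in[("stripLtop",(521,142),8),("stripRtop",(535,427),8),("panelTop",(622,130),124),("panelBot",(641,395),124),("topL",(652,97),144),("topL2",(690,400),144),("vrim",(84.5,337),100)]:
    print(k,plane(T,t(*p),z).round(1))
```

```text
collar [559.3 130.1 120.7] 2.1
handletop [560.1 131.3 194.7] 1.5
vrim [517.9 284.2  96.6] 1.2
barL [ 636.6 -110.2  102.6] 1.3
barR [ 524.1 -114.4  101.7] 3.9
stripL [699.9 -64.8   8.4] 4.3
stripR [454.4 -76.3   4.3] 0.5
bigcollar [438.1 111.9 151.7] 1.2
greencollar [640.6 223.6 110.8] 1.5
bigtop [439.3 112.8 256.6] 1.1
jarcap [364.7 229.5  77.4] 0.5
candletop [732.7 135.6 113.2] 0.9
stripLtop [701.6 -66.3   8. ]
stripRtop [454.  -75.9   8. ]
panelTop [ 677.5 -140.   124. ]
panelBot [ 470.8 -149.5  124. ]
topL [ 698.  -161.3  144. ]
topL2 [ 465.3 -182.9  144. ]
vrim [517.1 283.6 100. ]
```

Two-view results match the given sizes:

| Point | x, y (mm) | Measured z (mm) | Expected z (mm) |
|---|---|---|---|
| Brush collar | 559.5, 130.5 | 121 | 125 |
| Brush top | same axis | 195 | 197 |
| Vase rim | 517.5, 284 | 97–100 | 100 |
| Drawer bar | 580.3, −112.3 | 102 | 102 |
| Strip at x = 580 | y ≈ −71 | 4–8 | about 8 |

The required travel comes out at about 91 mm and the chest yaw at about 2.4°. I'm starting the move now.

```bash
python3 -m pendant '[[0,0,-0.016,0,0,-6.33,0.06],[0,0,-0.016,0,0,-6.33,0.06],[0,0,-0.016,0,0,-6.34,0.06],[0.026,0.0345,0,0,0,0,0.06],[0.026,0.0345,0,0,0,0,0.06],[0.026,0.0345,0,0,0,0,0.06],[0.026,0.0345,0,0,0,0,0.06],[0.026,0.0345,0,0,0,0,0.06],[0.026,0.0345,0,0,0,0,0.06],[0.026,0.0345,0,0,0,0,0.06],[0.026,0.0345,0,0,0,0,0.06],[0.026,0.0345,0,0,0,0,0.06]]'; python3 -m pendant '[[0.026,0.0345,0,0,0,0,0.06],[0.026,0.0345,0,0,0,0,0.06],[0.026,0.0345,0,0,0,0,0.06],[0.026,0.0345,0,0,0,0,0.06],[0.025,0.034,0,0,0,0,0.06],[0,0,0,0,0,0,0.06],[0,0,0,0,0,0,0.06],[0,0,0,0,0,0,0.06]]'
```

```text
clock: 1.3
position: [426.0, 296.8, 304.1]
ee_rot: [1.0, 0.021, -0.0, 0.0]
contact_force: [0.8, 0.1, 0.1]
gripper_width: 60.0
grasp_force: 0.0
clock: 2.1
position: [560.9, 132.4, 304.0]
ee_rot: [1.0, 0.021, -0.0, 0.0]
contact_force: [-0.2, -0.3, 0.1]
gripper_width: 59.9
grasp_force: 0.0
```

```bash
python3 -m pendant '[[-0.001,0.0015,0.02,0,0,0,0.06],[0,0,0.03,0,0,0,0.06],[0,0,0.03,0,0,0,0.06],[0,0,0.03,0,0,0,0.06],[0,0,0.018,0,0,0,0.06],[0,0,0,0,0,0,0.06],[0,0,0,0,0,0,0],[0,0,0,0,0,0,0],[0,0,0,0,0,0,0],[0,0,0,0,0,0,0],[0,0,0,0,0,0,0],[0,0,0,0,0,0,0]]'
```

```text
clock: 3.3
position: [561.2, 131.0, 178.1]
ee_rot: [1.0, 0.021, 0.001, -0.001]
contact_force: [-2.3, 0.9, 6.3]
gripper_width: 20.4
grasp_force: 58.9
```

```bash
python3 -m pendant '[[0,0,-0.01,0,0,0,0],[0,0,-0.015,0,0,0,0],[0,0,-0.02,0,0,0,0],[0,0,-0.02,0,0,0,0],[0,0,-0.02,0,0,0,0],[0,0,-0.02,0,0,0,0],[0,0,-0.02,0,0,0,0],[0,0,-0.015,0,0,0,0],[0,0,0,0,0,0,0],[0,0,0,0,0,0,0]]'
python3 - <<'E'
from bench import arm
import cv2,pickle,numpy as np
d={n:arm.get_image(n) for n in("scene","top")};pickle.dump(d,open("c1.pkl","wb"))
a=d["scene"]["image"][60:255,200:400,::-1];b=d["top"]["image"][100:295,120:320,::-1]
cv2.imwrite("pics/l1.png",cv2.resize(np.hstack([a,b]),(800,390),interpolation=cv2.INTER_CUBIC))
E
```

```text
clock: 4.3
position: [560.1, 130.4, 315.9]
ee_rot: [1.0, 0.021, -0.0, -0.0]
contact_force: [0.6, 0.3, -1.0]
gripper_width: 20.4
grasp_force: 58.7
```

View pics/l1.png

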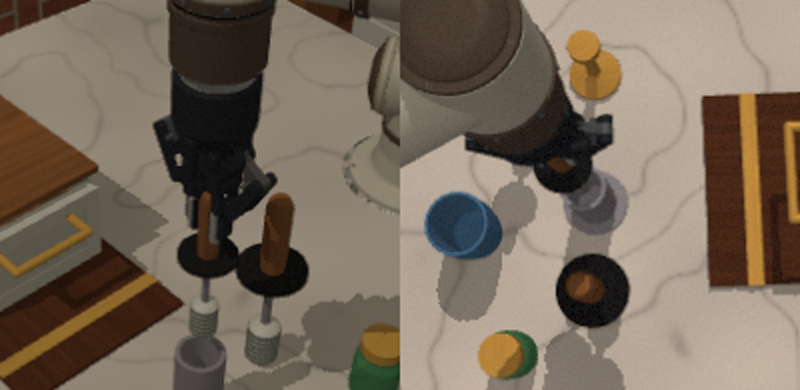

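The brush hangs free and straight below the gripper. The empty stand's rim is at scene ≈(299.5,235) and top ≈(212.5,195.5). Next I check the brush's position in the grip and the stand's centre.

Run:
```python
import pickle,cv2,numpy as np
from h import *
d=pickle.load(open("c1.pkl","rb"));S,T=d["scene"],d["top"]
for z in (10+138,143,153):print(z,"tip",proj(S,[560,130.4,z]).round(1),"collar",proj(S,[560,130.4,z+115]).round(1))
th=np.linspace(0,2*np.pi,60)
for c,n,(x0,y0) in((S,"s",(270,180)),(T,"t",(180,160))):
    im=c["image"][y0:y0+75,x0:x0+100,::-1];im=cv2.resize(im,None,fx=4,fy=4,interpolation=cv2.INTER_CUBIC)
    for r,z in((28,120),(22,120),(42,1)):
        p=proj(c,np.c_[559.7+r*np.cos(th),130.7+r*np.sin(th),th*0+z]);cv2.polylines(im,[((p-[x0,y0]+.5)*4-.5).astype(np.int32)],1,(0,0,255) if r==28 else(0,255,0),1)
    if n=="s":
        p=proj(c,np.array([[560,130.4,148+k] for k in(0,50,110,115)]))
        for q in p: cv2.circle(im,tuple(((q-[x0,y0]+.5)*4).astype(int).tolist()),3,(255,0,0),-1)
    globals()[n]=im
cv2.imwrite("pics/st.png",np.hstack([s,t]))
```

```text
148 tip [[300.  226.6]] collar [[302.6 186.2]]
143 tip [[299.8 228.2]] collar [[302.5 188.1]]
153 tip [[300.1 225. ]] collar [[302.8 184.3]]
```

View pics/st.png

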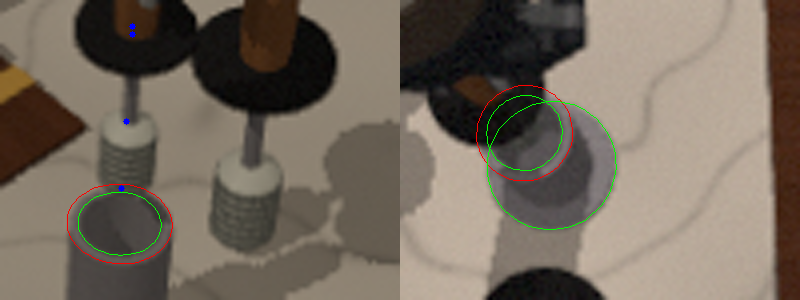

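The projected stand rings fit the picture, and the brush tip is at z ≈ 148. Moving over the vase now.

```bash
python3 -m pendant '[[-0.002,-0.01,0,0,0,0,0],[-0.005,-0.02,0,0,0,0,0],[-0.005,-0.022,0,0,0,0,0],[-0.005,-0.022,0,0,0,0,0],[-0.005,-0.022,0,0,0,0,0],[-0.005,-0.022,0,0,0,0,0],[-0.005,-0.02,0,0,0,0,0],[-0.003,-0.012,0,0,0,0,0],[-0.001,-0.005,0,0,0,0,0],[0,0,0,0,0,0,0],[0,0,0,0,0,0,0]]'
python3 - <<'E'
from bench import arm
import cv2,numpy as np
from h import *
S=arm.get_image("scene");p=arm.read_state()["position"];print(p)
x0,y0=290,180;im=cv2.resize(S["image"][y0:y0+140,x0:x0+130,::-1],None,fx=4,fy=4,interpolation=cv2.INTER_CUBIC)
th=np.linspace(0,2*np.pi,60)
for r,z in((39,100),(35,100),(33,0)):
    q=proj(S,np.c_[517.7+r*np.cos(th),284+r*np.sin(th),th*0+z]);cv2.polylines(im,[((q-[x0,y0]+.5)*4-.5).astype(np.int32)],1,(0,0,255),1)
for q in proj(S,np.array([[p[0],p[1],p[2]-168+k] for k in(0,50,110,115)])): cv2.circle(im,tuple(((q-[x0,y0]+.5)*4).astype(int).tolist()),3,(255,255,0),-1)
cv2.imwrite("pics/v.png",im)
E
```

```text
clock: 5.5
position: [518.1, 283.4, 316.2]
ee_rot: [1.0, 0.021, -0.0, 0.0]
contact_force: [1.3, -0.9, -0.2]
gripper_width: 20.5
grasp_force: 58.7
[518.19905526 283.1840466  316.28140684]
```

View pics/v.png

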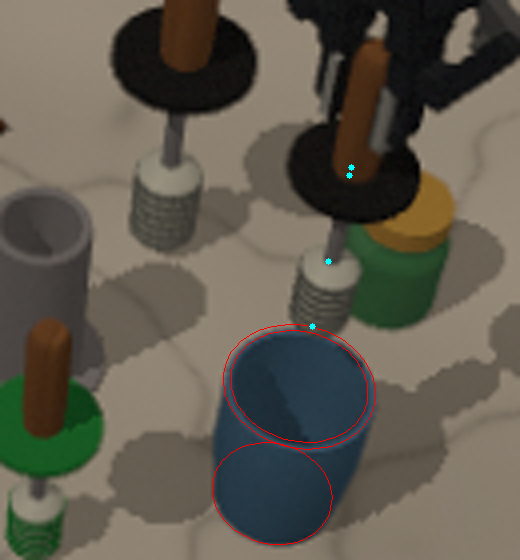

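The vase outline fits and the brush is centred over its mouth. Stroking down and up, twice.

```bash
python3 -m pendant '[[0,0,0.01,0,0,0,0],[0,0,0.02,0,0,0,0],[0,0,0.02,0,0,0,0],[0,0,0.02,0,0,0,0],[0,0,0.02,0,0,0,0],[0,0,0.02,0,0,0,0],[0,0,0.015,0,0,0,0],[0,0,0.01,0,0,0,0],[0,0,0,0,0,0,0],[0,0,0,0,0,0,0],[0,0,0,0,0,0,0]]'
```

```text
clock: 6.65
position: [518.6, 284.1, 182.3]
ee_rot: [1.0, 0.021, 0.001, -0.001]
contact_force: [0.7, -0.6, 0.5]
gripper_width: 20.1
grasp_force: 58.7
```

```bash
python3 -m pendant '[[0,0,0.003,0,0,0,0],[0,0,0.001,0,0,0,0],[0,0,0,0,0,0,0],[0,0,0,0,0,0,0]]'; python3 -m pendant '[[0,0,-0.01,0,0,0,0],[0,0,-0.015,0,0,0,0],[0,0,-0.015,0,0,0,0],[0,0,-0.015,0,0,0,0],[0,0,-0.006,0,0,0,0],[0,0,0,0,0,0,0],[0,0,0,0,0,0,0],[0,0,0,0,0,0,0]]'
```

```text
clock: 7.05
position: [518.1, 283.9, 177.4]
ee_rot: [1.0, 0.021, 0.0, -0.0]
contact_force: [-0.3, 0.1, -0.0]
gripper_width: 20.5
grasp_force: 58.7
clock: 7.85
position: [517.6, 283.6, 237.4]
ee_rot: [1.0, 0.021, -0.001, 0.001]
contact_force: [-0.6, -0.7, -1.7]
gripper_width: 20.0
grasp_force: 58.7
```

```bash
python3 -m pendant '[[0,0,0.01,0,0,0,0],[0,0,0.015,0,0,0,0],[0,0,0.015,0,0,0,0],[0,0,0.015,0,0,0,0],[0,0,0.006,0,0,0,0],[0,0,0,0,0,0,0],[0,0,0,0,0,0,0],[0,0,0,0,0,0,0]]'; python3 -m pendant '[[0,0,-0.01,0,0,0,0],[0,0,-0.015,0,0,0,0],[0,0,-0.015,0,0,0,0],[0,0,-0.015,0,0,0,0],[0,0,-0.006,0,0,0,0],[0,0,0,0,0,0,0],[0,0,0,0,0,0,0],[0,0,0,0,0,0,0]]'
```

```text
clock: 8.65
position: [518.4, 284.1, 178.0]
ee_rot: [1.0, 0.021, 0.001, -0.0]
contact_force: [-0.1, 0.3, -0.3]
gripper_width: 20.5
grasp_force: 58.8
clock: 9.45
position: [517.6, 283.6, 237.5]
ee_rot: [1.0, 0.021, -0.001, 0.0]
contact_force: [-0.2, -0.4, -1.3]
gripper_width: 20.5
grasp_force: 58.8
```

```bash
python3 -m pendant '[[0,0,-0.01,0,0,0,0],[0,0,-0.02,0,0,0,0],[0,0,-0.02,0,0,0,0],[0,0,-0.02,0,0,0,0],[0,0,-0.01,0,0,0,0],[0.002,0.01,0,0,0,0,0],[0.005,0.02,0,0,0,0,0],[0.005,0.022,0,0,0,0,0],[0.005,0.022,0,0,0,0,0],[0.005,0.022,0,0,0,0,0],[0.005,0.022,0,0,0,0,0],[0.005,0.02,0,0,0,0,0]]'; python3 -m pendant '[[0.003,0.012,0,0,0,0,0],[0.001,0.005,0,0,0,0,0],[0,0,0,0,0,0,0],[0,0,0,0,0,0,0],[0,0,0,0,0,0,0]]'
```

```text
clock: 10.65
position: [555.4, 145.5, 316.9]
ee_rot: [1.0, 0.021, -0.001, 0.001]
contact_force: [-1.0, -0.2, -1.3]
gripper_width: 20.6
grasp_force: 58.8
clock: 11.15
position: [560.3, 131.2, 318.2]
ee_rot: [1.0, 0.021, -0.0, -0.0]
contact_force: [-0.2, 0.3, -0.9]
gripper_width: 20.6
grasp_force: 58.8
```

```bash
python3 -m pendant '[[0,0.001,0.01,0,0,0,0],[0,0,0.02,0,0,0,0],[0,0,0.02,0,0,0,0],[0,0,0.02,0,0,0,0],[0,0,0.02,0,0,0,0],[0,0,0.02,0,0,0,0],[0,0,0.015,0,0,0,0],[0,0,0.01,0,0,0,0],[0,0,0.003,0,0,0,0],[0,0,0,0,0,0,0],[0,0,0,0,0,0,0],[0,0,0,0,0,0,0]]'
```

```text
clock: 12.35
position: [561.0, 129.7, 181.2]
ee_rot: [1.0, 0.021, 0.001, -0.0]
contact_force: [0.6, -0.8, -1.1]
gripper_width: 20.7
grasp_force: 58.8
```

```bash
python3 -m pendant '[[0,0,0.002,0,0,0,0],[0,0,0.001,0,0,0,0],[0,0,0,0,0,0,0],[0,0,0,0,0,0,0]]'
```

```text
clock: 12.75
position: [560.7, 129.6, 178.1]
ee_rot: [1.0, 0.021, 0.0, -0.0]
contact_force: [-2.1, 0.2, 5.0]
gripper_width: 20.6
grasp_force: 59.2
```

Contact at the same height and force as at the grasp, so the collar is seated. Releasing slowly, waiting, then rising.

```bash
python3 -m pendant '[[0,0,0,0,0,0,0.024],[0,0,0,0,0,0,0.03],[0,0,0,0,0,0,0.045],[0,0,0,0,0,0,0.06],[0,0,0,0,0,0,0.06],[0,0,0,0,0,0,0.06],[0,0,0,0,0,0,0.06]]'; python3 -m pendant '[[0,0,-0.01,0,0,0,0.06],[0,0,-0.02,0,0,0,0.06],[0,0,-0.03,0,0,0,0.06],[0,0,-0.03,0,0,0,0.06],[0,0,-0.03,0,0,0,0.06],[0,0,0,0,0,0,0.06],[0,0.04,0,0,0,0,0.06],[0,0.045,0,0,0,0,0.06],[0,0.045,0,0,0,0,0.06],[0,0,0,0,0,0,0.06],[0,0,0,0,0,0,0.06]]'
python3 - <<'E'
from bench import arm
import cv2,numpy as np,pickle
from h import *
S=arm.get_image("scene");T=arm.get_image("top");pickle.dump({"scene":S,"top":T},open("c2.pkl","wb"))
x0,y0=180,150;im=cv2.resize(S["image"][y0:y0+130,x0:x0+170,::-1],None,fx=4,fy=4,interpolation=cv2.INTER_CUBIC)
for q in proj(S,np.array([[559.7,130.7,k] for k in(120,125,197)])): cv2.circle(im,tuple(((q-[x0,y0]+.5)*4).astype(int).tolist()),3,(255,255,0),-1)
cv2.imwrite("pics/r.png",im)
E
```

```text
clock: 13.45
position: [560.5, 129.5, 177.3]
ee_rot: [1.0, 0.021, -0.0, 0.0]
contact_force: [0.3, 0.1, 0.3]
gripper_width: 60.0
grasp_force: 0.0
clock: 14.55
position: [565.8, -1.4, 297.4]
ee_rot: [1.0, 0.02, -0.0, -0.0]
contact_force: [0.6, 0.3, -1.0]
gripper_width: 59.8
grasp_force: 0.0
```

View pics/r.png

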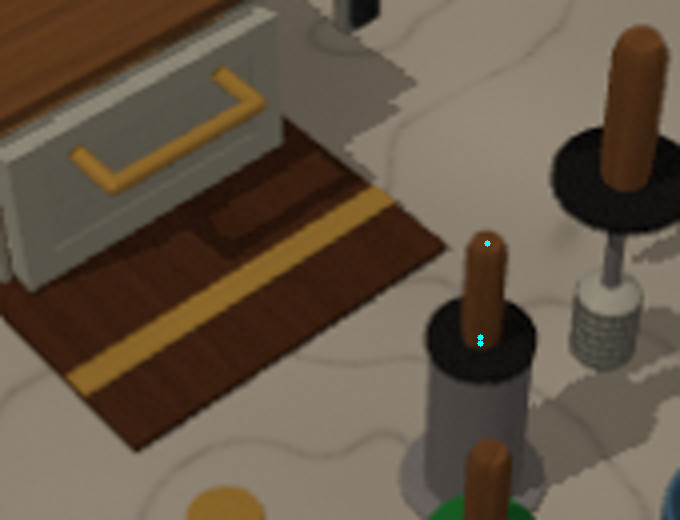

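The brush hangs upright and centred in the stand. Now over the drawer bar.

```bash
python3 -m pendant '[[0.003,0.03,0,0,0,0,0.038],[0.003,0.03,0,0,0,0,0.038],[0.003,0.03,0,0,0,0,0.038],[0.001,0.021,0,0,0,0,0.038],[0,0,0.02,0,0,0,0.038],[0,0,0.04,0,0,0,0.038],[0,0,0.04,0,0,0,0.038],[0,0,0.02,0,0,0,0.038],[0,0,0,0,0,0,0.038],[0,0,0,0,0,0,0.038]]'; python3 -m pendant '[[0,0,0,0,0,0,0.038]]'
```

```text
clock: 15.65
position: [581.4, -110.0, 177.9]
ee_rot: [1.0, 0.022, 0.0, 0.0]
contact_force: [0.9, -0.2, 0.6]
gripper_width: 37.9
grasp_force: 0.0
clock: 15.75
position: [582.0, -110.3, 179.3]
ee_rot: [1.0, 0.022, 0.002, 0.0]
contact_force: [0.6, -0.1, -0.6]
gripper_width: 37.8
grasp_force: 0.0
```

```bash
python3 -m pendant '[[0,0.002,0.015,0,0,0,0.038],[0,0,0.015,0,0,0,0.038],[0,0,0.015,0,0,0,0.038],[0,0,0.012,0,0,0,0.038],[0,0,0.01,0,0,0,0.038],[0,0,0,0,0,0,0.038],[0,0,0,0,0,0,0.038]]'
```

```text
clock: 16.45
position: [580.9, -111.4, 110.3]
ee_rot: [1.0, 0.021, 0.0, -0.001]
contact_force: [-0.5, 6.0, 0.0]
gripper_width: 37.8
grasp_force: 0.0
```

```bash
python3 -m pendant '[[0,0,0,0,0,0,0.02],[0,0,0,0,0,0,0],[0,0,0,0,0,0,0],[0,0,0,0,0,0,0],[0,0,0,0,0,0,0]]'; python3 -m pendant '[[0,-0.003,0,0,0,0,0],[0,-0.005,0,0,0,0,0],[0,-0.01,0,0,0,0,0],[0,-0.01,0,0,0,0,0],[0,-0.01,0,0,0,0,0],[0,0,0,0,0,0,0],[0,0,0,0,0,0,0]]'
```

```text
clock: 16.95
position: [581.2, -112.3, 111.0]
ee_rot: [1.0, 0.021, 0.001, -0.0]
contact_force: [-1.3, 4.7, 3.3]
gripper_width: 9.9
grasp_force: 58.5
clock: 17.65
position: [579.8, -75.4, 111.0]
ee_rot: [1.0, 0.021, 0.001, 0.0]
contact_force: [0.8, -4.4, 4.1]
gripper_width: 9.6
grasp_force: 59.0
```

```bash
python3 -m pendant '[[0,-0.006,0,0,0,0,0],[0,-0.01,0,0,0,0,0],[0,-0.01,0,0,0,0,0],[0,-0.01,0,0,0,0,0],[0,-0.01,0,0,0,0,0],[0,-0.007,0,0,0,0,0],[0,-0.002,0,0,0,0,0],[0,0,0,0,0,0,0],[0,0,0,0,0,0,0],[0,0,0,0,0,0,0]]'
python3 - <<'E'
from bench import arm
import cv2,numpy as np
ims=[arm.get_image(n)["image"] for n in("scene","top")]
a=cv2.resize(ims[0][120:320,150:350,::-1],(400,400),interpolation=cv2.INTER_CUBIC);b=cv2.resize(ims[1][120:270,250:400,::-1],(400,400),interpolation=cv2.INTER_CUBIC)
cv2.imwrite("pics/d.png",np.hstack([a,b]))
E
```

```text
clock: 18.65
position: [577.6, -21.2, 111.0]
ee_rot: [1.0, 0.021, 0.001, 0.001]
contact_force: [1.6, -5.7, 3.0]
gripper_width: 10.0
grasp_force: 59.0
```

View pics/d.png

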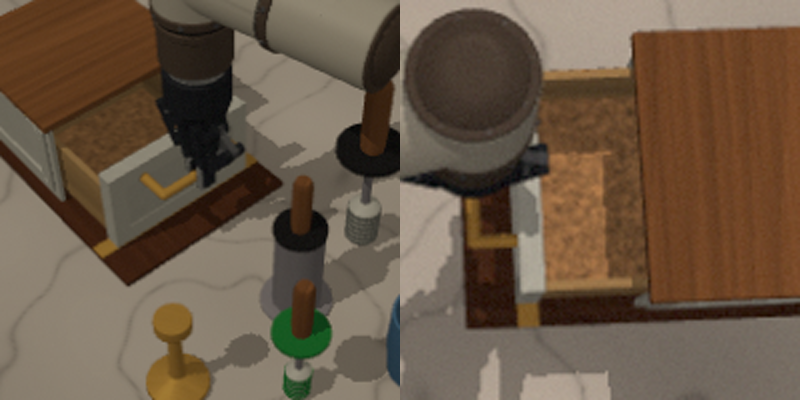

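The drawer is open with its panel over the strip and the brush still hanging. In the top crop the panel's top edge spans columns 514–542 at row 297, and the strip spans 518–540 at row 318. A quick numeric check:

Run:
```python
import pickle
from h import *
T=pickle.load(open("c0.pkl","rb"))["top"]
f=lambda x,y:((x+.5)/2.6667-.5+250,(y+.5)/2.6667-.5+120)
n=np.array([-.042,.999])
for k,p,z in(("panelF",(514,294),124),("panelB",(543,294),124),("strip",(518,318),8),("strip2",(540,318),8),("bar",(474,240),102)):
    X=plane(T,f(*p),z);print(k,X.round(1),(n@X[:2]).round(1))
from bench import arm
s=arm.read_state();print(s["clock"],s["joint_vel"].round(3),s["contact_force"],s["grasp_force"])
```

```text
panelF [ 472.7 -400.6  124. ] -420.0
panelB [ 472.5 -426.4  124. ] -445.8
strip [ 460.1 -449.     8. ] -467.9
strip2 [ 459.9 -470.9    8. ] -489.8
bar [ 522.5 -376.   102. ] -397.5
18.75 [-0.    -0.     0.001 -0.     0.001 -0.001] [ 2.26284936 -6.02127204  4.45794658] 58.998257517814636
```

Run:
```python
import pickle
from h import *
T=pickle.load(open("c0.pkl","rb"))["top"]
f=lambda x,y:((x-400+.5)/2.6667-.5+250,(y+.5)/2.6667-.5+120)
n=np.array([-.042,.999])
for k,p,z in(("panelF",(514,294),124),("panelB",(543,294),124),("strip",(518,318),8),("strip2",(540,318),8),("bar",(474,240),102)):
    X=plane(T,f(*p),z);print(k,X.round(1),(n@X[:2]).round(1))
```

```text
panelF [473.9 -57.3 124. ] -77.2
panelB [473.9 -81.8 124. ] -101.7
strip [461.7 -65.8   8. ] -85.1
strip2 [461.8 -86.5   8. ] -105.8
bar [523.1 -23.7 102. ] -45.6
```

Strip middle is −95.4, panel middle between −95.6 and −92.7, so within about 3 mm. I'll hold a little longer and hand in.

```bash
python3 -m pendant '[[0,0,0,0,0,0,0],[0,0,0,0,0,0,0],[0,0,0,0,0,0,0],[0,0,0,0,0,0,0],[0,0,0,0,0,0,0],[0,0,0,0,0,0,0],[0,0,0,0,0,0,0],[0,0,0,0,0,0,0]]'; python3 -c "
from bench import arm
print(arm.job_done())"
```

```text
clock: 19.55
position: [577.6, -21.3, 111.0]
ee_rot: [1.0, 0.021, 0.001, 0.001]
contact_force: [2.5, -7.0, 4.1]
gripper_width: 10.0
grasp_force: 59.0
the job is handed in; nothing more can be done
None
```

I brushed the vase out twice, hung the brush back in its stand, and handed the job in at 19.6 s still holding the drawer with its panel over the strip, within about 3 mm by my measurement; no verdict was returned.

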